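# Glass cell into the light path

### The job

Take the prying blade, slip it into the slot under the case's cover and lever the cover open with it, right up to upright or beyond, keeping the fingers off the cover while it opens, then lay the blade flat on the drawer floor. Lift the glass cell out by its two narrow frosted end faces only, never touching the broad polished ones, and hold it upright in the middle between lamp and receiver on the turntable, centred on the light path with its polished faces square to the light. Finish while still holding it there, and leave the other tools alone.

Things in the scene. Friction and masses are not known exactly. Their poses are not given: they have to be found in the camera images.
- blade: prying blade lying flat: a dark wooden handle with brass ferrule, 90 mm long (x), 16 wide (y), 24 tall, and a thin straight steel blade 70 mm long, 20 wide, 3 thick out of its +x end, mid-plane 11 mm above the underside. About 90 g, balances 15 mm ahead of the handle's middle. Origin: underside of the handle's middle; z up, x towards the blade's tip
- blade_tip (a point): the middle of the blade's far end, 115 mm along x from the origin of blade and 11 mm above it; axes as blade
- case: fixed wooden case with a flat cover, 97 mm deep (x), 142 wide (y), walls 58 tall and 6 thick, inside floor 5 mm up. Origin: centre of its underside on the drawer floor; z up, x from the slotted front wall to the hinged back wall. Inside, the glass cell stands at about x = -10 mm, y = 0 in a felt nest, a low rim 5 mm tall with 2 mm of play
- slot (a point): middle of the prying slot, on the outer face of the case's front wall, 52 mm above the drawer floor. The slot is a gap in the top of the front wall, 60 mm wide (along y) and 12 mm tall (46 to 58 mm above the drawer floor), covered on top by the cover; axes as case, so the blade goes in along +x
- cover (a joint): opening angle of the case's cover, rad: 0 closed, 1.57 upright, stop at 1.95 leaning back. A flat 97 x 142 x 5 mm wooden board, 60 g, no handle, its underside level with the wall tops, its front edge flush with the front wall. The stiff hinge keeps it at any angle where it is left; about 1 N at the front edge moves it
- cover_hinge (a point): middle of the cover's hinge line, at the top of the case's back wall (48.5 mm behind the case's middle, 58.5 mm above the drawer floor). The hinge line runs along case y; the cover's front edge lies 97 mm from it and swings up and back
- cell: glass block 16 mm (x) by 30 (y) by 50 tall, about 60 g, standing loose in the case. The two broad faces (facing x and -x) are clear, polished, not to be touched; the two narrow faces (16 mm wide, facing y and -y, 30 mm apart, on 4.5 mm thick end strips) are frosted, to be gripped. Origin: centre of its underside; z up. In the case its axes agree with the case's
- cell_mid (a point): the middle of the glass cell, 25 mm above its underside; axes as cell
- gate: fixed light gate: brass turntable 170 mm across, 12 thick; on its -x side a black iron micrometer holder, its swivel jaw clamping a steel lamp tube (tops 102 mm up, out to 108 mm from the axis); on its +x side a receiver, a black disc 44 mm across on a post. Lamp nose and receiver face stand 50 mm either side of the axis, nothing between. Origin: centre of its underside; x from lamp to receiver
- beam (a point): middle of the light path, on the turntable's axis halfway between lamp and receiver, 85 mm above the drawer floor; axes as gate, the light running along x
- micrometer: green-painted ball micrometer lying flat, about 150 x 60 x 18 mm; a bystander to leave alone. Origin: on its underside
- hook_rule: chrome steel hook rule lying flat, 150 x 19 x 4 mm, with a small cross hook at one end; a bystander to leave alone. Origin: on its underside
- angle_plate: dull steel L-shaped angle plate, 80 x 60 x 70 mm tall; a bystander to leave alone. Origin: on its underside
- cap_tin: squat open round tin of orange anvil caps, 68 mm across, 26 mm tall; a bystander to leave alone. Origin: on its underside
- gauge_block: plain steel setup block with holes, 50 x 75 x 25 mm; a bystander to leave alone. Origin: on its underside
- try_square: steel try square lying flat, 115 x 70 x 16 mm; a bystander to leave alone. Origin: on its underside
Not all that is in view belongs to the job. Leave any blue look-alike of the blade alone.

How it is judged:
On the way, in this order (a step that is already met when the one before it is completed fails the run):
1. the blade is levering the cover up (value of joint cover above 0.15 rad and contact force between blade and cover above 0.1 N), for 0.1 s.
2. the cover stands upright or beyond (value of joint cover above 1.45 rad), for 0.2 s.
3. the blade lies flat on the drawer floor and is let go (height (world z) of blade below 0.015 m and angle between blade's own z axis and vertical below 0.2 rad and contact force between the fingers and blade below 0.1 N), for 0.2 s.
4. the cell is lifted clear of the case in the fingers (height (world z) of cell above 0.06 m and contact force between the fingers and cell above 1 N), for 0.2 s.
At the end, for the whole second after the job is handed in: Cell held still and upright (0.14 rad), touching no gate part, its middle within 6 mm sideways, 8 mm in height and 20 mm along of the light path's middle, polished faces square to the light within 0.14 rad; cover open beyond 1.4 rad; blade flat on the drawer floor, let go (x of cell_mid in the frame of beam between -0.02 and 0.02 m and y of cell_mid in the frame of beam between -0.006 and 0.006 m and z of cell_mid in the frame of beam between -0.008 and 0.008 m and angle between the x axis of cell and the x axis of beam, either way round below 0.14 rad and angle between cell's own z axis and vertical below 0.14 rad and contact force between the fingers and cell above 1 N and contact force between cell and gate below 0.1 N and linear speed of each of cell, blade below 0.02 m/s and value of joint cover above 1.4 rad and height (world z) of blade below 0.015 m and angle between blade's own z axis and vertical below 0.2 rad and contact force between blade and the arm below 0.1 N); the arm keeps its last pose, push and grip.
It fails at once if the fingers touch the cell's polished faces (contact force between the fingers and cell_c0 above 0.5 N).
It fails at once if the fingers push on the cover before it is upright (contact force between the fingers and cover above 0.5 N and value of joint cover below 1.45 rad).
It fails at once if a bystander is moved by more than 20 mm (distance of any of micrometer, hook_rule, angle_plate, cap_tin, gauge_block, try_square from where it was at the start of the episode above 0.02 m).
It also fails if it takes over 64 s, if anything falls off the work surface, if the arm or the gripper's body presses on something with over 40 N, if the wrist force passes 120 N, or if a joint passes its speed limit or range.

### The arm

A 7-joint arm with a two-finger parallel gripper is mounted at the origin on the work surface. World frame = base frame: x ahead of the robot, y to its left, z up, the work surface at z = 0. Lengths are in m, angles in rad, forces in N, time in s.
With the tool pointing down it reaches from about 0.4 to 0.875 m from the base axis. Payload 6.5 kg.
Tool frame: the origin (TCP) lies at the very end of the fingers, on their centre line; the grasp point (between the pads) lies 19 mm behind it; z points along the fingers, y is the direction in which the jaws open and shut (so a half turn about z gives the same grasp; the last joint's range is limited). The gripper opens to 85 mm and grips with 20 to 120 N. Pads are 22 mm wide; open, the fingers measure 114 mm over their backs; the gripper's body (76 mm by 85 mm) begins 54 mm behind the grasp point. The pads swing forward as they close: fully open they stand 13 mm farther back than shut.
Start: joints at [-1.322, 0.536, -0.004, 1.538, 0.003, 1.067, -0.071], TCP at [0.201, 0.618, 0.231] pointing down, gripper open.
Joint ranges: [-2.7, 2.7], [-0.37, 2.16], [-1.27, 1.26], [0.24, 2.4], [-1.31, 4.45], [0.19, 1.91], [-2.76, 2.76]. Speed limits (rad/s): [2.39, 2.39, 3.14, 3.14, 3.14, 3.14, 3.14].

### API

Orientations are given as a rotation vector (axis times angle).
In Python, from bench import manip, viewer, workorder gives the robot as it stands.
- The arm moves only by the tool move_arm, never from a script. Its argument "plan" is a list that holds one entry, the list of rows, each a list of 7 numbers: the shift along the tool's x, y, z in mm, then the turn, a rotation vector about the tool's x, y, z in degrees, then the finger opening in mm, from 0 to 85.4. In form: [[[tx, ty, tz, rx, ry, rz, hand], ...]]. A call has 1 to 12 rows; each row shifts and turns the pose as measured when the row begins, along the tool's axes as they then stand; what a row does not reach is not made up. A row lasts 1/10 s, in which the tool goes at most 50 mm and 8.59 degrees, less where a joint would pass 70% of its speed; a pose out of reach is approached as far as the arm can. A call is refused whole if a number of a shift passes 50 or a number of a turn 8.59, either way. A call with a gripper value outside its range is refused whole. The fingers move at their own pace and stop on an object; the grip force is fixed at half the most. Time passes only in rows, so rows that do not move let the fingers close. It gives the time, the measured TCP pose, the force and the opening at its end, in the units of the state.
- manip.observe(): the state, without advancing time (a new reading comes with each control period).
- viewer.read_camera(name): name is "scene" or "top"; returns a dict with "frame" (384x512x3 uint8, red, green, blue), "range_z" (384x512 float32, m along the optical axis (not along the pixel's ray), 0 where there is no reading), "fx", "fy", "cx", "cy" (pixels), "k1" (the pictures are not rectified: a ray, as slopes to the right and down, at radius r is drawn at 1 + k1 r^2 times it, then the intrinsics apply), "rvec" (rotation vector, rad) and "tvec" (3), from world to camera coordinates, as OpenCV has them. Camera axes: x right, y down, z forward; pixel columns grow to the right and rows downward; lengths in m; the calibration is good to about 2 mm. A picture is of the moment at which its call begins.
- workorder.job_done(): hands the job in, once; it reports no verdict.
The state is a dict: "t": time; "q": joint angles; "qvel": joint speeds; "joint_torque": joint torques, N m; "tool_pos": TCP position; "ee_rot": TCP orientation; "ft_force": force on the tool from outside, world axes, zero at the start; "moment": the same for the moment, N m; "gripper_width": finger opening in m.
Only numpy, scipy, OpenCV 4.12 (cv2) and the standard library are available. Lean on these libraries where they do the work, as an engineer would, in place of code of your own. Each camera call takes 0.05 s, during which the arm holds its last target. There are 200 camera calls.

## Working session

There is one attempt and no reset: what is moved stays moved. The work goes in short steps, Python scripts to look and compute and a tool call to move; the robot and the scene stay as the last step left them, time stands still between calls to the robot, and variables do not carry over. Pictures are saved under pics/ and viewed, about 8 in all and at most 12, crops included, and the job is handed in when it is done.

Besides the shell and the picture viewer there is one more tool, called after "Emit:" as name(argument=value, ...) on one line, values as JSON. move_arm: Moves the arm, as the interface text tells. Its arguments: {"type":"object","properties":{"plan":{"type":"array"}},"required":["plan"]}

```bash
mkdir -p pics
cat > h.py <<'E'
import numpy as np, cv2
from scipy.spatial.transform import Rotation as R
from bench import manip, viewer, workorder
def cam(n):
    c=viewer.read_camera(n); c['Rm']=R.from_rotvec(np.array(c['rvec'],float).ravel()).as_matrix(); c['t']=np.array(c['tvec'],float).ravel(); return c
def cloud(c):
    h,w=c['range_z'].shape; u,v=np.meshgrid(np.arange(w),np.arange(h))
    p=np.stack([(u-c['cx'])/c['fx'],(v-c['cy'])/c['fy']],-1); q=p.copy()
    for _ in range(10): q=p/(1+c['k1']*(q**2).sum(-1,keepdims=True))
    z=c['range_z']; P=np.dstack([q*z[...,None],z]); W=(P-c['t'])@c['Rm']; W[z==0]=np.nan; return W
def save(c,f,box=None,s=1):
    im=c['frame'][:,:,::-1]
    if box: a,b,d,e=box; im=im[b:e,a:d]
    cv2.imwrite('pics/'+f,cv2.resize(im,None,fx=s,fy=s,interpolation=cv2.INTER_CUBIC))
def st():
    s=manip.observe(); print('t',s['t'],'pos',np.round(s['tool_pos'],4),'rot',np.round(s['ee_rot'],3),'F',np.round(s['ft_force'],1),'w',s['gripper_width'],'q',np.round(s['q'],2)); return s
E
python3 - <<'E'
from h import *
for n in ('scene','top'):
    c=cam(n); save(c,n+'0.png',s=1.5); W=cloud(c); np.save(n+'.npy',W); print(n,-c['Rm'].T@c['t'],c['fx'],c['k1'])
st()
E
```

```text
scene [0.956305   0.40221746 0.97749588] 443.53777944921467 0.0315569869932639
top [ 0.49174335 -0.02878217  0.88958128] 366.396224710748 0.021598021818931147
t 0.1 pos [0.2011 0.6175 0.2305] rot [-4.920e-01 -3.103e+00  2.000e-03] F [-0.9  0.   0.3] w 0.08557527399214998 q [-1.32  0.54 -0.    1.54  0.    1.07 -0.07]
```

View pics/scene0.png

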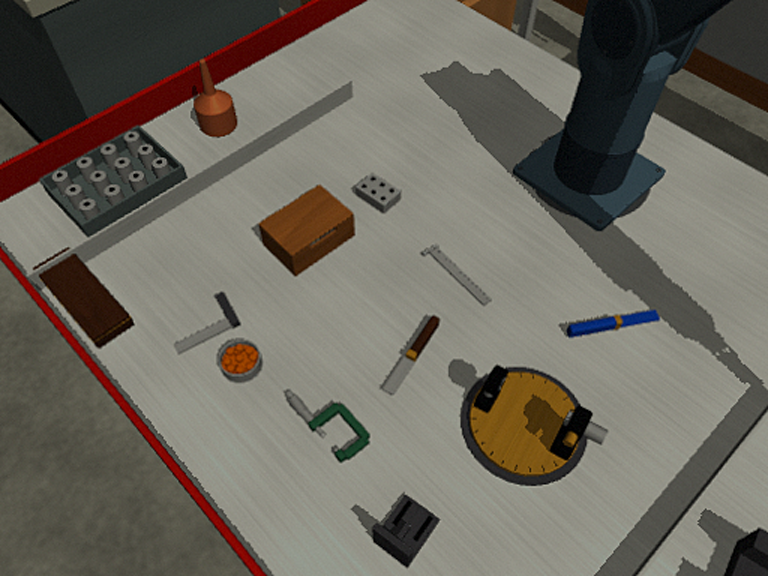

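View pics/top0.png

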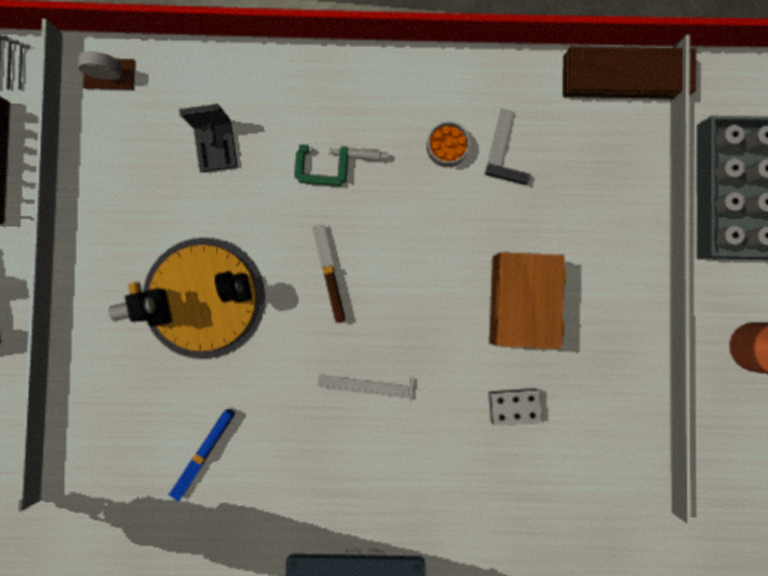

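The scene view at (410,350) and the top view at (335,275) both show the dark-handled blade with a brass ferrule. The blue look-alike is at (612,322) in the scene view and (200,455) in the top view. The first one fits, because it has a wooden handle and a steel blade. The case is at (528,300) in the top view, and its slot faces left, seen at (325,240) in the scene view. The gate is at (203,297), with the lamp on the left and the receiver on the right.

Run:
```python
from h import *
c=cam('top'); W=cloud(c)
f=c['frame'].astype(int)
def rect(m,name):
    P=W[m]; r=cv2.minAreaRect((P[:,:2]*1000).astype(np.float32)); print(name,m.sum(),'ctr',np.round(r[0],1),'size',np.round(r[1],1),'ang',round(r[2],2),'z',np.round(np.nanpercentile(P[:,2],[5,50,95]),4)); 
    print(np.round(cv2.boxPoints(r)).tolist())
def box(a,b,d,e):
    m=np.zeros(W.shape[:2],bool); m[int(b/1.5):int(e/1.5),int(a/1.5):int(d/1.5)]=True; return m
print('floor',np.round(np.nanmedian(W[box(400,220,470,330)][:,2]),4))
z=W[...,2]
rect(box(470,230,600,370)&(z>.055),'cover')
b=box(305,215,355,330); sel=b&(z>.006)
rect(sel,'blade all')
rect(sel&(z>.017),'handle')
rect(sel&(z<.0155)&(z>.008),'steel')
g=box(90,220,310,370)
rect(g&(z>.009)&(z<.02),'turntable')
rect(g&(z>.05)&(W[...,1]>W[g][:,1].mean()),'lamp')
rect(box(210,260,260,310)&(z>.05),'recv')
for n,(a,b_,d,e) in dict(gate=(100,225,270,365),blade=(290,215,370,335)).items(): pass
i1=cv2.resize(c['frame'][150:245,65:185,::-1],None,fx=4,fy=4,interpolation=cv2.INTER_CUBIC)
i2=cv2.resize(c['frame'][140:235,190:250,::-1],None,fx=4,fy=4,interpolation=cv2.INTER_CUBIC)
cv2.imwrite('pics/crop1.png',np.hstack([i1,i2]))
```

```text
floor -0.0004
cover 2817 ctr [ 516.1 -257.8] size [103.5 144.2] ang 88.87 z [0.0606 0.0632 0.0657]
[[443.0, -308.0], [587.0, -311.0], [589.0, -207.0], [445.0, -205.0]]
blade all 506 ctr [555.1  53.2] size [159.9  20.2] ang 15.49 z [0.0096 0.0189 0.025 ]
[[475.0, 42.0], [481.0, 22.0], [635.0, 65.0], [629.0, 84.0]]
handle 259 ctr [521.5  45.1] size [90.8 16.1] ang 14.66 z [0.0198 0.0228 0.0257]
[[476.0, 41.0], [480.0, 26.0], [567.0, 49.0], [563.0, 64.0]]
steel 242 ctr [558.7  54.6] size [152.4  20. ] ang 15.14 z [0.0092 0.012  0.0144]
[[483.0, 44.0], [488.0, 25.0], [635.0, 65.0], [630.0, 84.0]]
turntable 2931 ctr [511.8 250.4] size [170.7 161.2] ang 14.05 z [0.0093 0.0112 0.0135]
[[409.0, 308.0], [449.0, 151.0], [614.0, 193.0], [575.0, 349.0]]
lamp 0 ctr [0. 0.] size [0. 0.] ang 0.0 z nan
[[0.0, 0.0], [0.0, 0.0], [0.0, 0.0], [0.0, 0.0]]
recv 263 ctr [527.5 194.3] size [43.2 22.8] ang 13.74 z [0.0693 0.1001 0.1062]
[[504.0, 200.0], [509.0, 178.0], [551.0, 188.0], [546.0, 210.0]]
  return np.nanmean(a, axis, out=out, keepdims=keepdims)
```

View pics/crop1.png

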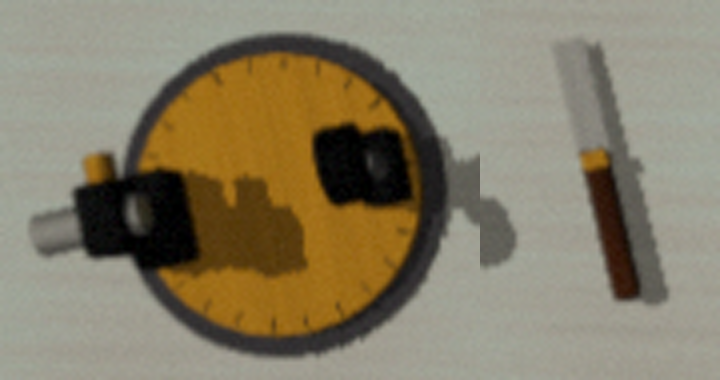

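The crop shows the gate: the lamp block is at left (135,215) and the receiver at right (370,165). It also confirms the blade, with a wooden handle at (615,235), a brass ferrule at (597,158) and a steel tip at (575,45). Next I'll refine the gate and case from both cameras.

Run:
```python
from h import *
from scipy.optimize import least_squares
for n in('top','scene'):
    W=np.load(n+'.npy').reshape(-1,3); W=W[~np.isnan(W[:,0])]
    d=np.hypot(W[:,0]-.512,W[:,1]-.25)
    P=W[(d<.12)&(W[:,2]>.008)&(W[:,2]<.016)]*1000
    ctr=P[:,:2].mean(0)
    h=cv2.convexHull(P[:,:2].astype(np.float32))[:,0]
    r=least_squares(lambda q:np.hypot(h[:,0]-q[0],h[:,1]-q[1])-q[2],[512,250,85],loss='soft_l1'); print(n,'circle',r.x)
    for lo,hi,nm in((.07,.2,'hi'),(.06,.095,'mid')):
        Q=W[(d<.13)&(W[:,2]>lo)&(W[:,2]<hi)]*1000
        for s in(1,-1):
            A=Q[s*(Q[:,1]-r.x[1])>0]
            if len(A)>5:
                rr=cv2.minAreaRect(A[:,:2].astype(np.float32)); print(nm,'lamp' if s>0 else 'recv',len(A),np.round(rr[0],1),np.round(rr[1],1),round(rr[2],1),np.round(cv2.boxPoints(rr)).tolist(), 'zmax',A[:,2].max())
    C=W[(abs(W[:,0]-.516)<.11)&(abs(W[:,1]+.258)<.09)]
    T=C[(C[:,2]>.057)]*1000
    q=[1,99]
    print('cover x',np.percentile(T[:,0],q),'y',np.percentile(T[:,1],q), 'z',np.median(T[:,2]))
    F=C[(C[:,2]>.012)&(C[:,2]<.045)&(C[:,1]>-.23)]*1000
    if len(F)>20:
        p=np.polyfit(F[:,0],F[:,1],1); print('front face n',len(F),'x',np.percentile(F[:,0],q),'slope deg',np.degrees(np.arctan(p[0])),'y at 516',np.polyval(p,516), np.percentile(F[:,1],[5,50,95]))
    # blade
    D=W[(abs(W[:,0]-.555)<.09)&(abs(W[:,1]-.053)<.05)&(W[:,2]>.006)]*1000
    rr=cv2.minAreaRect(D[:,:2].astype(np.float32)); print('blade',np.round(rr[0],1),np.round(rr[1],1),rr[2])
```

```text
top circle [510.86768205 253.975591    84.75651664]
hi lamp 541 [500.3 331.1] [56.9 60.8] 2.5 [[471.0, 360.0], [473.0, 299.0], [530.0, 302.0], [527.0, 363.0]] zmax 104.47662217000696
hi recv 250 [527.5 194.1] [43.3 22.7] 14.7 [[504.0, 200.0], [509.0, 178.0], [551.0, 189.0], [546.0, 211.0]] zmax 107.69035151359546
mid lamp 279 [500.3 331.1] [56.9 60.8] 2.5 [[471.0, 360.0], [473.0, 299.0], [530.0, 302.0], [527.0, 363.0]] zmax 94.98717137505436
mid recv 88 [527.7 193.4] [43.3 21.2] 13.4 [[504.0, 199.0], [509.0, 178.0], [551.0, 188.0], [546.0, 209.0]] zmax 94.80870804863922
cover x [445.61774434 586.3205014 ] y [-306.40661259 -207.28439813] z 63.18832628810863
front face n 180 x [449.17066774 587.36352462] slope deg -1.5164864534370557 y at 516 -207.07607415326876 [-209.05603061 -207.13769604 -205.31867625]
blade [555.4  53.6] [159.6  19.7] 15.19264030456543
scene circle [511.26877694 255.82837551  84.0378122 ]
hi lamp 492 [495.  327.4] [52.  60.8] 53.4 [[455.0, 325.0], [504.0, 288.0], [535.0, 330.0], [486.0, 366.0]] zmax 104.8863605675248
hi recv 209 [525.2 197.5] [45.5 21.7] 14.1 [[501.0, 202.0], [506.0, 181.0], [550.0, 193.0], [545.0, 214.0]] zmax 109.39236491443519
mid lamp 244 [504.6 332.8] [50.7 58.8] 7.5 [[476.0, 359.0], [483.0, 300.0], [534.0, 307.0], [526.0, 365.0]] zmax 94.96310284552433
mid recv 63 [525.4 199. ] [45.3 19.3] 10.1 [[501.0, 204.0], [505.0, 186.0], [549.0, 193.0], [546.0, 212.0]] zmax 94.40870290937325
cover x [445.28731311 585.20763456] y [-303.62936299 -206.00736586] z 62.98374599211966
front face n 366 x [445.24631628 587.4937714 ] slope deg -2.7680379981160645 y at 516 -208.39890153617807 [-214.84521173 -207.8583406  -205.17562626]
blade [555.   44.3] [159.1  40.9] 14.57193374633789
```

```bash
cat >> h.py <<'E'
def down(yaw): # tool pointing down, tool x at yaw (deg) 
    a=np.radians(yaw); x=np.array([np.cos(a),np.sin(a),0]); z=np.array([0,0,-1.]); return R.from_matrix(np.column_stack([x,np.cross(z,x),z]))
def plan(wps,hand,step=40,turn=8,start=None):
    """wps: (pos_m, Rotation); prints rows"""
    s=manip.observe(); p=np.array(s['tool_pos'])*1000; r=R.from_rotvec(s['ee_rot'])
    out=[]
    for P,T in wps:
        P=np.array(P)*1000; n=max(1,int(np.ceil(max(np.linalg.norm(P-p)/step,np.degrees((r.inv()*T).magnitude())/turn))))
        dv=(r.inv()*T).as_rotvec(); p0,r0=p,r
        for i in range(n):
            pn=p0+(P-p0)*(i+1)/n; rn=r0*R.from_rotvec(dv*(i+1)/n)
            t=r.inv().apply(pn-p); w=np.degrees((r.inv()*rn).as_rotvec())
            row=[round(float(v),1) for v in list(t)+list(w)]+[hand]; out.append(row)
            p=p+r.apply(row[:3]); r=r*R.from_rotvec(np.radians(row[3:6]))
    for i in range(0,len(out),12): print('['+str(out[i:i+12]).replace(' ','').replace('.0,',',').replace('-0,','0,')+']')
E
python3 - <<'E'
from h import *
plan([((.531,.047,.18),down(195))],60)
E
```

```text
[[[-28.8,-25.9,3,0,0,-1.9,60],[-28,-26.9,3,0,0,-2,60],[-27,-27.8,3,0,0,-1.9,60],[-26.1,-28.6,3.1,0,0,-2,60],[-25.1,-29.6,3,0,0,-1.9,60],[-24,-30.4,3,0,0,-2,60],[-23,-31.2,3,0,0,-1.9,60],[-21.9,-32,3,0,0,-1.9,60],[-20.9,-32.7,3,0,0,-2,60],[-19.7,-33.3,3,0,0,-1.9,60],[-18.6,-34.1,3.1,0,0,-2,60],[-17.4,-34.6,3,0,0,-1.9,60]]]
[[[-16.3,-35.2,3,-0.1,0,-2,60],[-15,-35.8,2.9,0,0,-1.9,60],[-13.8,-36.2,3,0,0,-1.9,60],[-12.6,-36.7,2.9,0,0,-2,60],[-11.3,-37,3,0,0,-1.9,60]]]
```

Emit:
move_arm(plan=[[[-29,-26,3,0,0,-2,60],[-28,-27,3,0,0,-2,60],[-27,-28,3,0,0,-2,60],[-26,-29,3,0,0,-2,60],[-25,-30,3,0,0,-2,60],[-24,-30,3,0,0,-2,60],[-23,-31,3,0,0,-2,60],[-22,-32,3,0,0,-2,60],[-21,-33,3,0,0,-2,60],[-20,-33,3,0,0,-2,60],[-19,-34,3,0,0,-2,60],[-17,-35,3,0,0,-2,60]]])

```text
t: 1.35
tool_pos: [0.4433, 0.2071, 0.1905]
ee_rot: [0.209, -3.131, -0.0]
ft_force: [-0.7, -0.1, -0.5]
gripper_width: 0.0599
```

Run:
```python
from h import *
st()
plan([((.531,.047,.12),down(195))],60)
```

```text
t 1.35 pos [0.4433 0.2071 0.1905] rot [ 0.209 -3.131 -0.   ] F [-0.7 -0.1 -0.5] w 0.059899134411182345 q [-0.56  0.32  0.04  1.99 -0.02  0.83  1.19]
[[[-13.2,-34.1,14,0,0,-1.5,60],[-12.3,-34.4,14.1,0,-0.1,-1.4,60],[-11.4,-34.7,14,0,0,-1.5,60],[-10.5,-35,14,0,-0.1,-1.5,60],[-9.6,-35.2,14.1,0,0,-1.5,60]]]
```

Emit:
move_arm(plan=[[[-13,-34,14,0,0,-1.5,60],[-12,-34,14,0,0,-1.5,60],[-11,-35,14,0,0,-1.5,60],[-10,-35,14,0,0,-1.5,60],[-10,-35,14,0,0,-1.5,60]]])

```text
t: 1.85
tool_pos: [0.5347, 0.0407, 0.1191]
ee_rot: [-0.423, 3.113, 0.003]
ft_force: [0.1, -0.3, 0.0]
gripper_width: 0.0603
```

Run:
```python
from h import *
st()
plan([((.531,.047,.05),down(195.1)),((.531,.047,.004),down(195.1))],50)
```

```text
t 1.85 pos [0.5347 0.0407 0.1191] rot [-4.230e-01  3.113e+00  3.000e-03] F [ 0.1 -0.3  0. ] w 0.060283713148316015 q [-0.21  0.5   0.06  1.93 -0.05  0.71  1.72]
[[[1,3.5,34.6,0,0,0.2,50],[0.9,3.5,34.6,0.1,0,0.2,50],[0,0,23,0,0,0,50],[0.1,0,23,0,0,0,50]]]
```

Emit:
move_arm(plan=[[[1,4,35,0,0,0.4,50],[1,3,35,0,0,0,50],[0,0,15,0,0,0,50],[0,0,15,0,0,0,50]]])

```text
t: 2.25
tool_pos: [0.5351, 0.0383, 0.0156]
ee_rot: [-0.393, 3.112, -0.004]
ft_force: [-0.3, -0.5, -0.2]
gripper_width: 0.0499
```

Run:
```python
from h import *
st(); c=cam('scene'); save(c,'s1.png',(230,180,340,290),5)
plan([((.531,.047,.004),down(195.1))],50)
```

```text
t 2.25 pos [0.5351 0.0383 0.0156] rot [-0.393  3.112 -0.004] F [-0.3 -0.5 -0.2] w 0.04988581531227237 q [-0.19  0.68  0.05  1.96 -0.06  0.5   1.72]
[[[-0.2,9.1,9.3,-0.1,0,-0.7,50]]]
```

View pics/s1.png

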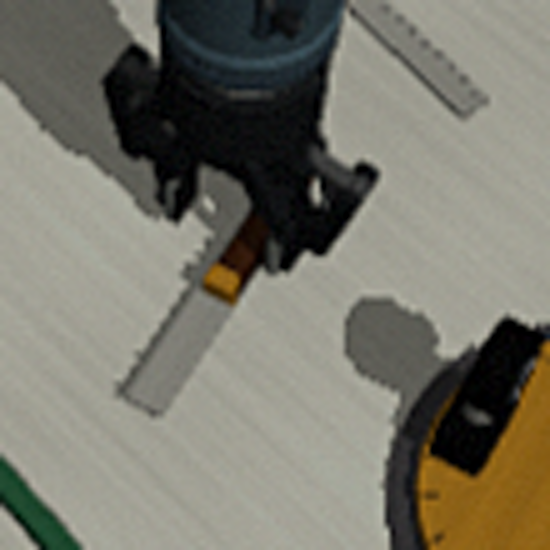

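The crop shows the open jaws straddling the handle at (250,240), but off-centre by about 9 mm, with the right finger close to the handle. I'll correct that before going down.

Emit:
move_arm(plan=[[[0,9,0,0,0,-0.7,50],[0,0,0,0,0,0,50]]])

```text
t: 2.5
tool_pos: [0.53, 0.0476, 0.0129]
ee_rot: [0.415, -3.113, 0.003]
ft_force: [-0.8, 0.7, 0.5]
gripper_width: 0.0501
```

Run:
```python
from h import *
st()
plan([((.531,.047,.004),down(195.1))],50)
```

```text
t 2.5 pos [0.53   0.0476 0.0129] rot [ 4.150e-01 -3.113e+00  3.000e-03] F [-0.8  0.7  0.5] w 0.05007063951040499 q [-0.21  0.68  0.05  1.96 -0.06  0.5   1.71]
[[[-0.8,-0.9,8.9,-0.1,-0.1,0.1,50]]]
```

Emit:
move_arm(plan=[[[0,-1,5,0,0,0,50],[0,0,4,0,0,0,50],[0,0,0,0,0,0,35],[0,0,0,0,0,0,20],[0,0,0,0,0,0,8],[0,0,0,0,0,0,0],[0,0,0,0,0,0,0],[0,0,0,0,0,0,0]]])

```text
t: 3.3
tool_pos: [0.5325, 0.0471, 0.0062]
ee_rot: [-0.415, 3.11, -0.003]
ft_force: [-0.4, -0.4, -0.4]
gripper_width: 0.0146
```

Run:
```python
from h import *
st()
```

```text
t 3.3 pos [0.5325 0.0471 0.0062] rot [-4.15e-01  3.11e+00 -3.00e-03] F [-0.4 -0.4 -0.4] w 0.014556558828330894 q [-0.21  0.7   0.04  1.96 -0.06  0.48  1.71]
```

Run:
```python
from h import *
plan([((.532,.047,.07),down(195.1)),((.52,-.065,.10),down(88.6))],0,turn=7.5)
```

```text
[[[0.2,-0.1,-31.9,-0.1,0.1,0.1,0],[0.2,0,-31.9,0,0.1,0,0],[2.7,-7,-2,0,0,7.1,0],[1.8,-7.3,-2,0,0,7.1,0],[1,-7.4,-2,0,0,7.1,0],[-0.1,-7.5,-2,0,0,7.1,0],[-0.9,-7.5,-2,0,0,7.1,0],[-1.9,-7.3,-1.9,0,0,7.1,0],[-2.7,-7,-2,0,0,7.1,0],[-3.6,-6.6,-2,0,0,7.1,0],[-4.3,-6.1,-2,0,0,7.1,0],[-5.1,-5.5,-2,0,0,7.1,0]]]
[[[-5.8,-4.8,-2,0,0,7.1,0],[-6.2,-4.1,-2,0,0,7.1,0],[-6.8,-3.3,-2,0,0,7.1,0],[-7.1,-2.5,-2,0,0,7.1,0],[-7.3,-1.5,-2,0,0,7.1,0]]]
```

Emit:
move_arm(plan=[[[0,0,-30,0,0,0,0],[0,0,-30,0,0,0,0],[3,-7,-3,0,0,7,0],[2,-7,-3,0,0,7,0],[1,-7,-3,0,0,7,0],[0,-7,-3,0,0,7,0],[-1,-7,-3,0,0,7,0],[-2,-7,-3,0,0,7,0],[-3,-7,-2,0,0,7,0],[-4,-7,-2,0,0,7,0],[-4,-6,-2,0,0,7,0],[-5,-6,-2,0,0,7,0]]])

```text
t: 4.5
tool_pos: [0.5213, -0.0272, 0.0949]
ee_rot: [1.509, 2.754, 0.002]
ft_force: [0.0, -0.3, -0.4]
gripper_width: 0.0146
```

Run:
```python
from h import *
st()
plan([((.52,-.065,.10),down(88.6))],0,turn=7.5)
```

```text
t 4.5 pos [ 0.5213 -0.0272  0.0949] rot [1.509e+00 2.754e+00 2.000e-03] F [ 0.  -0.3 -0.4] w 0.01461089572208874 q [-0.35  0.55  0.4   1.99 -0.34  0.66  0.84]
[[[-6.2,-4.3,-1,0,0,6.8,0],[-6.7,-3.5,-1,0,0,6.8,0],[-7.1,-2.7,-1.1,0.1,0,6.8,0],[-7.3,-1.8,-1,0,0,6.8,0],[-7.6,-1,-1,0,0,6.8,0]]]
```

Emit:
move_arm(plan=[[[-6,-4,-1,0,0,7,0],[-7,-4,-1,0,0,7,0],[-7,-3,-1,0,0,7,0],[-7,-2,-1,0,0,7,0],[-7,-1,-1,0,0,6,0],[0,0,0,0,0,0,0]]])

```text
t: 5.1
tool_pos: [0.5174, -0.0662, 0.1]
ee_rot: [2.279, 2.162, 0.002]
ft_force: [0.1, 0.3, -0.6]
gripper_width: 0.0145
```

Run:
```python
from h import *
s=st(); c=cam('top'); W=cloud(c)*1000
m=(abs(W[...,0]-520)<16)&(W[...,1]<-80)&(W[...,1]>-195)&(W[...,2]>40)
P=W[m]; 
for a in range(-195,-90,10):
    q=P[(P[:,1]>=a)&(P[:,1]<a+10)]
    if len(q): print(a,len(q),np.round(q.mean(0),1),q[:,0].min(),q[:,0].max())
save(c,'t1.png',(300,120,420,260),5)
print(P[:,1].min())
```

```text
t 5.1 pos [ 0.5174 -0.0662  0.1   ] rot [2.279e+00 2.162e+00 2.000e-03] F [ 0.1  0.3 -0.6] w 0.014530345663644303 q [-0.4   0.58  0.57  2.   -0.48  0.7   0.42]
-125 32 [ 530.3 -117.2  465.4] 522.6260764402012 535.763141537606
-115 161 [ 522.7 -109.2  476.3] 504.71861143834496 535.8288180027797
-105 235 [519.7 -99.8 481.2] 504.34328207963483 535.8763115443486
-95 231 [519.2 -90.1 481.7] 504.1263978584557 535.5171410018627
-120.68905212074944
```

View pics/t1.png

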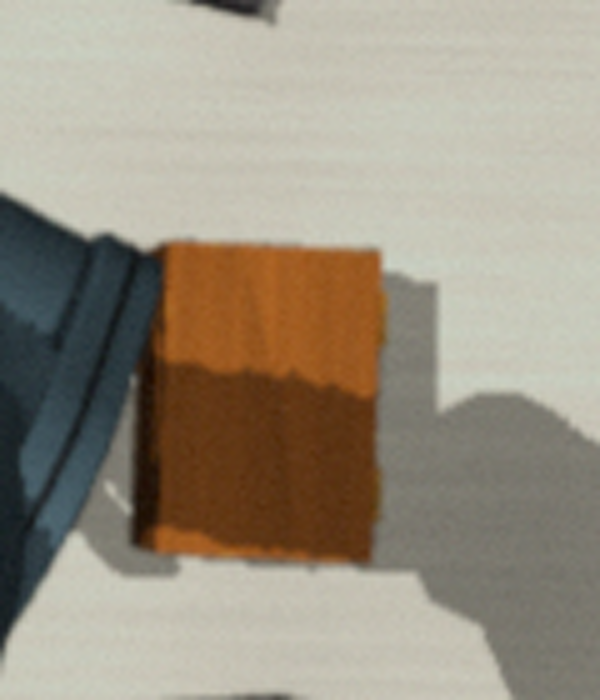

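The arm hides the blade in the top view; only the case is visible, at (265,400). I'll measure the blade with the scene camera.

Run:
```python
from h import *
c=cam('scene'); W=cloud(c)*1000
m=(abs(W[...,0]-517)<30)&(W[...,1]<-70)&(W[...,1]>-195)&(W[...,2]>60)&(W[...,2]<135)
P=W[m]
for a in range(-180,-70,10):
    q=P[(P[:,1]>=a)&(P[:,1]<a+10)]
    if len(q): print(a,len(q),np.round(q.mean(0),1),np.round([q[:,0].min(),q[:,0].max(),q[:,2].min(),q[:,2].max()]))
print(P[:,1].min()); v,u=np.where(m); print(u.min(),u.max(),v.min(),v.max())
save(c,'s2.png',(160,90,290,200),5)
```

```text
-170 16 [ 512.1 -163.5  105.1] [502. 523. 103. 107.]
-160 25 [ 513.5 -155.   106.2] [504. 523. 103. 111.]
-150 28 [ 514.5 -145.4  105.6] [504. 524. 102. 109.]
-140 21 [ 516.4 -135.4  106.7] [507. 525. 103. 110.]
-120 4 [ 511.5 -113.3  105.2] [507. 515. 102. 108.]
-110 6 [ 515.8 -107.1  106.4] [512. 520. 104. 108.]
-80 3 [518.1 -71.  116.4] [508. 537. 110. 125.]
-166.03125653256143
223 253 151 179
```

View pics/s2.png

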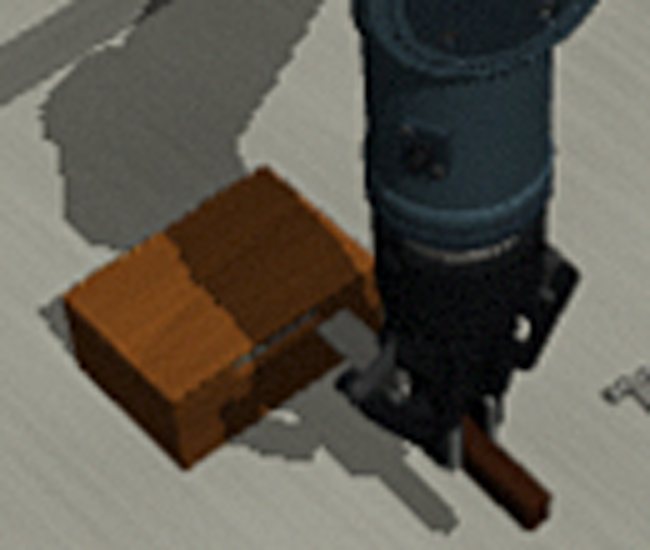

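The crop shows the blade tip at (340,330) in front of the case slot at (280,335), level and aligned. Next I lower to slot height and go in.

Run:
```python
from h import *
plan([((.519,-.065,.0475),down(88.6)),((.518,-.098,.0475),down(88.6))],0,step=18)
```

```text
[[[0,0.5,17.5,0,0,-0.4,0],[0,0.5,17.4,0,-0.1,-0.5,0],[0,0.5,17.5,0,0,-0.4,0],[-16.5,-0.1,0,0,0,0,0],[-16.5,-0.1,0,0,0,0,0]]]
```

Emit:
move_arm(plan=[[[0,0.5,17,0,0,-0.5,0],[0,0.5,17,0,0,-0.5,0],[0,0.5,17,0,0,-0.5,0],[0,0,0,0,0,0,0],[-14,0,0,0,0,0,0],[-14,0,0,0,0,0,0],[0,0,0,0,0,0,0]]])

```text
t: 5.9
tool_pos: [0.5208, -0.0922, 0.049]
ee_rot: [2.225, 2.217, 0.009]
ft_force: [0.1, 0.3, -0.2]
gripper_width: 0.0147
```

Run:
```python
from h import *
st()
plan([((.518,-.130,.0475),down(88.6))],0,step=12)
```

```text
t 5.9 pos [ 0.5208 -0.0922  0.049 ] rot [2.225 2.217 0.009] F [ 0.1  0.3 -0.2] w 0.014676841081739922 q [-0.27  0.67  0.48  1.99 -0.53  0.6   0.56]
[[[-9.5,-0.7,0.3,0.1,-0.1,0.3,0],[-9.4,-0.6,0.4,0,0,0.3,0],[-9.5,-0.6,0.3,0.1,-0.1,0.3,0],[-9.4,-0.5,0.4,0,0,0.3,0]]]
```

Emit:
move_arm(plan=[[[-9,-0.7,0.5,0,0,0.3,0],[-9,-0.7,0.5,0,0,0.3,0],[-9,-0.6,0.5,0,0,0.3,0],[-10,0,0,0,0,0,0],[0,0,0,0,0,0,0]]])

```text
t: 6.4
tool_pos: [0.5189, -0.1341, 0.0488]
ee_rot: [2.245, 2.195, 0.011]
ft_force: [0.1, 0.3, -0.2]
gripper_width: 0.0145
```

Run:
```python
from h import *
st(); c=cam('scene'); save(c,'s3.png',(160,90,290,200),5)
```

```text
t 6.4 pos [ 0.5189 -0.1341  0.0488] rot [2.245 2.195 0.011] F [ 0.1  0.3 -0.2] w 0.014495656829397838 q [-0.19  0.67  0.48  1.98 -0.53  0.61  0.62]
```

View pics/s3.png

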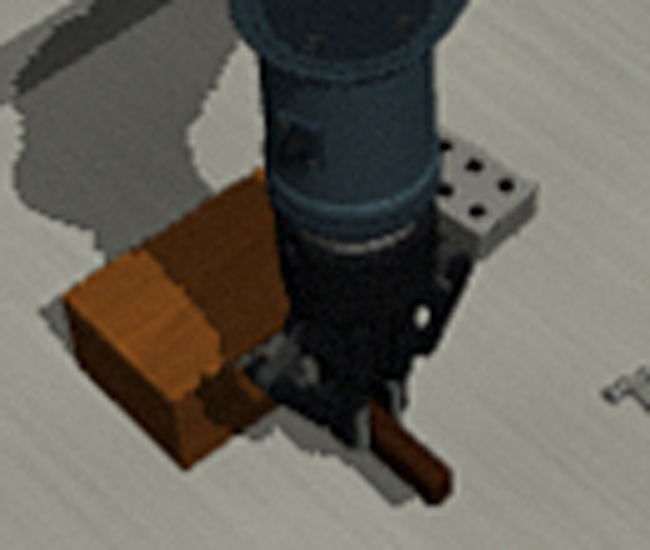

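The crop shows the blade in the slot, with the handle at (410,450) and the cover unmoved, and there is no contact force. The tip is just short of the cell, so I'll back off a few mm and lift along the arc.

Run:
```python
from h import *
D=down(88.6)
w=[(-.129,.0525),(-.127,.0657),(-.1306,.0785),(-.136,.0905),(-.144,.101),(-.153,.1107),(-.164,.118),(-.182,.126)]
plan([((.5185,y,z),D) for y,z in w],0,step=10)
```

```text
[[[4.1,-0.4,-3.8,0.4,-0.2,0.1,0],[1,0,-6.6,0,0,0,0],[1,-0.1,-6.6,0,0,0,0],[-1.8,0,-6.4,0,0,0,0],[-1.8,0.1,-6.4,0,0,0,0],[-2.7,0.1,-6,0,0,0,0],[-2.6,0,-6.1,0,0,0,0],[-4,0.1,-5.2,0,0,0,0],[-4,0.1,-5.3,0,0,0,0],[-4.5,0.1,-4.8,0,0,0,0],[-4.5,0.1,-4.9,0,0,0,0],[-5.5,0.1,-3.6,0,0,0,0]]]
[[[-5.5,0.2,-3.7,0,0,0,0],[-9,0.2,-4,0,0,0,0],[-9,0.2,-4,0,0,0,0]]]
```

Emit:
move_arm(plan=[[[5,-0.4,-3,0.4,-0.2,0,0],[1,0,-7,0,0,0,0],[1,0,-7,0,0,0,0],[-1,0,-7,0,0,0,0],[-2,0,-7,0,0,0,0],[-2,0,-6,0,0,0,0],[0,0,0,0,0,0,0]]])

```text
t: 7.15
tool_pos: [0.5186, -0.1282, 0.089]
ee_rot: [-2.24, -2.199, -0.0]
ft_force: [-0.6, 0.1, -1.2]
gripper_width: 0.0148
```

Run:
```python
from h import *
st(); c=cam('scene'); save(c,'s4.png',(160,70,290,190),5)
D=down(88.6)
w=[(-.136,.0905),(-.144,.101),(-.153,.1107),(-.164,.118),(-.182,.126)]
plan([((.5185,y,z),D) for y,z in w],0,step=10)
```

```text
t 7.15 pos [ 0.5186 -0.1282  0.089 ] rot [-2.24  -2.199 -0.   ] F [-0.6  0.1 -1.2] w 0.014752927781775354 q [-0.25  0.61  0.54  1.97 -0.48  0.7   0.57]
[[[-8,0.1,-1.8,-0.1,-0.1,0.3,0],[-4,0.1,-5.3,0,0,0,0],[-4,0.1,-5.2,0,0,0,0],[-4.5,0.1,-4.9,0,0,0,0],[-4.4,0.1,-4.9,0,0,0,0],[-5.5,0.1,-3.6,0,0,0,0],[-5.5,0.2,-3.7,0,0,0,0],[-9,0.2,-4,0,0,0,0],[-9,0.2,-4,0,0,0,0]]]
```

View pics/s4.png

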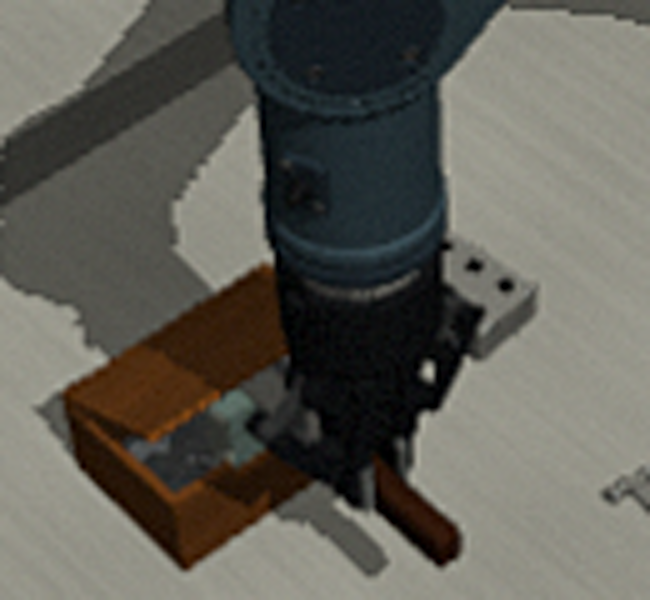

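The cover is up about 26° at (190,370), and the green glass cell is visible at (235,415). I continue along the arc.

Emit:
move_arm(plan=[[[-7,0,-3,0,0,0.3,0],[-4,0,-5,0,0,0,0],[-4,0,-5,0,0,0,0],[-5,0,-5,0,0,0,0],[-5,0,-5,0,0,0,0],[-6,0,-4,0,0,0,0],[-6,0,-4,0,0,0,0],[-9,0,-4,0,0,0,0],[-9,0,-4,0,0,0,0],[0,0,0,0,0,0,0]]])

```text
t: 8.2
tool_pos: [0.5166, -0.1887, 0.1307]
ee_rot: [-2.247, -2.191, 0.001]
ft_force: [0.2, -0.7, -0.7]
gripper_width: 0.0148
```

```bash
cat >> h.py <<'E'
def cover():
    c=cam('scene'); W=cloud(c)*1000
    m=(abs(W[...,0]-516)<85)&(W[...,1]<-210)&(W[...,1]>-360)&(W[...,2]>72)&(W[...,2]<165)&(W[...,0]>440)
    f=c['frame'].astype(int); m&=(f[...,0]>1.5*f[...,2])
    P=W[m]
    for a in range(70,165,10):
        q=P[(P[:,2]>=a)&(P[:,2]<a+10)]
        if len(q)>3: print('z',a,len(q),'y',np.round(np.percentile(q[:,1],[5,50,95])))
    return c
E
python3 - <<'E'
from h import *
st(); cover()
plan([((.5185,-.202,.1285),down(88.6)),((.5185,-.215,.1285),down(88.6))],0,step=10)
E
```

```text
t 8.2 pos [ 0.5166 -0.1887  0.1307] rot [-2.247e+00 -2.191e+00  1.000e-03] F [ 0.2 -0.7 -0.7] w 0.014824699585397885 q [-0.17  0.57  0.58  1.91 -0.43  0.8   0.63]
z 70 41 y [-304. -302. -300.]
z 80 46 y [-302. -301. -298.]
z 90 45 y [-301. -298. -297.]
z 100 45 y [-298. -296. -294.]
z 110 42 y [-297. -294. -292.]
z 120 52 y [-295. -293. -290.]
z 130 57 y [-292. -290. -288.]
z 140 71 y [-291. -288. -286.]
z 150 75 y [-291. -288. -285.]
[[[-7,1.2,0.9,-0.1,-0.1,0,0],[-7,1.1,1,-0.1,-0.1,0,0],[-6.5,0.2,0,0,0,0,0],[-6.5,0.1,0,0,0,0,0]]]
```

Emit:
move_arm(plan=[[[-8,1,0,0,0,0,0],[-8,1,0,0,0,0,0],[-8,0,0,0,0,0,0],[-8,0,0,0,0,0,0],[0,0,0,0,0,0,0],[0,0,0,0,0,0,0],[0,0,0,0,0,0,0]]])

```text
t: 8.95
tool_pos: [0.5175, -0.2226, 0.1295]
ee_rot: [-2.245, -2.19, 0.002]
ft_force: [0.0, -0.2, -0.2]
gripper_width: 0.0149
```

Run:
```python
from h import *
st(); cover()
```

```text
t 8.95 pos [ 0.5175 -0.2226  0.1295] rot [-2.245e+00 -2.190e+00  2.000e-03] F [ 0.  -0.2 -0.2] w 0.014882320014216927 q [-0.1   0.59  0.58  1.87 -0.44  0.81  0.68]
z 70 65 y [-313. -310. -307.]
z 80 73 y [-314. -312. -309.]
z 90 76 y [-319. -315. -311.]
z 100 68 y [-320. -318. -314.]
z 110 63 y [-322. -320. -317.]
z 120 74 y [-326. -322. -319.]
z 130 92 y [-328. -324. -321.]
z 140 145 y [-331. -326. -213.]
z 150 55 y [-332. -328. -217.]
```

The cover leans back at about 104°. Next I retreat and lay the blade flat on clear floor.

Run:
```python
from h import *
D=down(90)
plan([((.520,-.16,.14),D),((.53,0.02,.06),D),((.53,.02,.02),D)],0,step=35)
```

```text
[[[31.3,0.4,-5.2,-0.1,-0.1,-0.7,0],[31.3,0.9,-5.2,-0.2,-0.1,-0.7,0],[30,1.7,13.3,0,0,0,0],[30,1.6,13.4,0,0,0,0],[30,1.7,13.3,0,0,0,0],[30,1.6,13.3,0,0,0,0],[30,1.7,13.3,0,0,0,0],[30,1.6,13.4,0,0,0,0],[0,0,20,0,0,0,0],[0,0,20,0,0,0,0]]]
```

Emit:
move_arm(plan=[[[31,0,-5,0,0,-0.7,0],[31,1,-5,-0.2,-0.1,-0.7,0],[30,2,13,0,0,0,0],[30,2,13,0,0,0,0],[30,2,13,0,0,0,0],[30,2,13,0,0,0,0],[30,2,13,0,0,0,0],[30,2,13,0,0,0,0],[0,0,15,0,0,0,0],[0,0,10,0,0,0,0],[0,0,0,0,0,0,0]]])

```text
t: 10.1
tool_pos: [0.5345, 0.0297, 0.0345]
ee_rot: [2.214, 2.223, 0.006]
ft_force: [-1.1, -0.2, -0.6]
gripper_width: 0.0147
```

Run:
```python
from h import *
s=st()
plan([((s['tool_pos'][0],s['tool_pos'][1],.006),down(90))],0,step=8)
```

```text
t 10.1 pos [0.5345 0.0297 0.0345] rot [2.214 2.223 0.006] F [-1.1 -0.2 -0.6] w 0.014727457955218945 q [-0.49  0.7   0.46  1.98 -0.55  0.58  0.35]
[[[0,0,7.1,0.1,0,0.1,0],[0,-0.1,7.2,0.1,0,0,0],[0,0,7.1,0,0,0.1,0],[0,0,7.1,0.1,0,0,0]]]
```

Emit:
move_arm(plan=[[[0,0,9,0.2,0,0,0],[0,0,8,0.2,0,0,0],[0,0,7,0,0,0,0],[0,0,4,0,0,0,0],[0,0,2,0,0,0,0],[0,0,0,0,0,0,0]]])

```text
t: 10.7
tool_pos: [0.5364, 0.0256, 0.0065]
ee_rot: [-2.224, -2.218, -0.002]
ft_force: [-0.4, -0.8, -0.8]
gripper_width: 0.0144
```

Emit:
move_arm(plan=[[[0,0,1,0,0,0,0],[0,0,0,0,0,0,14],[0,0,0,0,0,0,20],[0,0,0,0,0,0,35],[0,0,0,0,0,0,50],[0,0,0,0,0,0,50],[0,0,-20,0,0,0,50],[0,0,-40,0,0,0,50],[0,0,-40,0,0,0,60],[0,0,-40,0,0,0,60],[0,0,0,0,0,0,60]]])

```text
t: 11.8
tool_pos: [0.5356, 0.0242, 0.1486]
ee_rot: [-2.225, -2.215, 0.003]
ft_force: [0.1, 0.4, -0.2]
gripper_width: 0.0601
```

Run:
```python
from h import *
st(); c=cam('scene'); W=cloud(c)*1000
m=(abs(W[...,0]-535)<60)&(W[...,1]<40)&(W[...,1]>-120)&(W[...,2]>6)&(W[...,2]<60)
P=W[m]
for a in range(-120,40,20):
    q=P[(P[:,1]>=a)&(P[:,1]<a+20)]
    if len(q): print(a,len(q),np.round(q.mean(0),1),q[:,2].max())
# cell: points inside case not wood
f=c['frame'].astype(int); d=f[...,0]<f[...,1]
m=(abs(W[...,0]-515)<60)&(abs(W[...,1]+250)<40)&(W[...,2]>15)&(W[...,2]<62)&d
P=W[m]; print('cell',len(P)); T=P[P[:,2]>50]
if len(T)>3: r=cv2.minAreaRect(T[:,:2].astype(np.float32)); print(r,len(T),T[:,2].max())
save(c,'s5.png',(150,90,310,210),5)
c=cam('top'); W=cloud(c)*1000
f=c['frame'].astype(int)
m=(abs(W[...,0]-515)<60)&(abs(W[...,1]+250)<40)&(W[...,2]>48)&(W[...,2]<60)
P=W[m]; print('top',len(P))
if len(P)>3: print(cv2.minAreaRect(P[:,:2].astype(np.float32)))
i=c['frame'][150:250,310:410,::-1]; cv2.imwrite('pics/t5.png',cv2.resize(i,None,fx=6,fy=6,interpolation=cv2.INTER_CUBIC))
```

```text
t 11.8 pos [0.5356 0.0242 0.1486] rot [-2.225 -2.215  0.003] F [ 0.1  0.4 -0.2] w 0.060107502582943714 q [-0.6   0.52  0.62  1.93 -0.41  0.81  0.24]
-80 45 [536.4 -67.5  11.7] 16.929927117814024
-60 51 [536.4 -49.5  12. ] 15.509793715962852
-40 52 [536.9 -30.3  12.3] 16.43300319674708
-20 54 [537.8 -10.   15.7] 27.74442633252395
0 57 [540.   10.2  21.3] 27.77555579042019
20 61 [540.1  29.8  20.7] 26.947733323125462
cell 151
((516.0535278320312, -243.8946990966797), (19.543073654174805, 29.83185577392578), 89.23226165771484) 61 58.13450835391482
top 129
((516.3339233398438, -231.62200927734375), (116.15890502929688, 42.032325744628906), 0.17340436577796936)
```

View pics/s5.png

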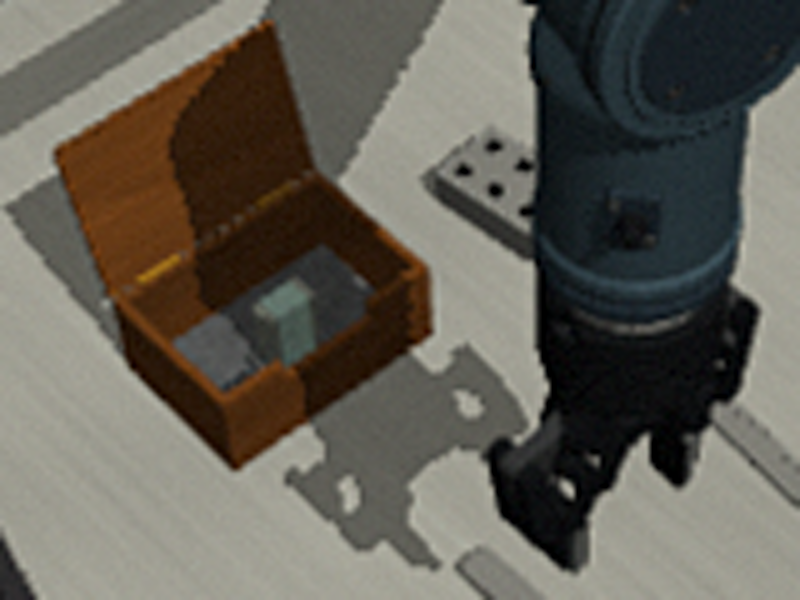

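View pics/t5.png

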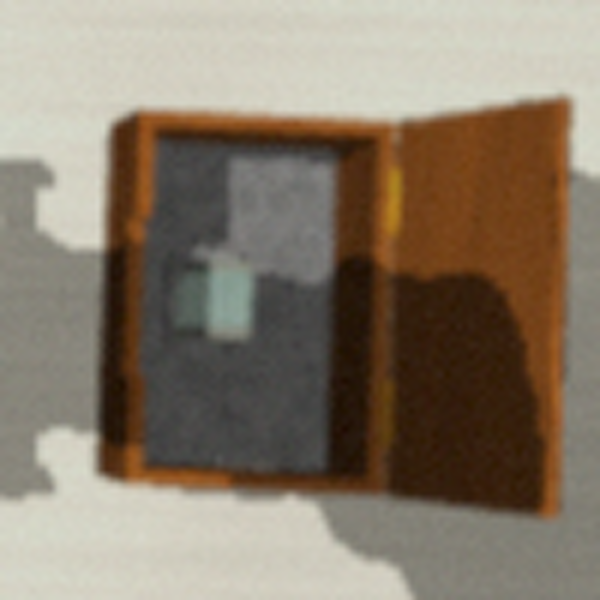

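The scene crop shows the cover leaning back and the cell upright at (288,315). The blade lies flat at (480,570) and is released. In the top crop the cell's top face spans (207–255, 252–340).

Run:
```python
from h import *
c=cam('top')
C=-c['Rm'].T@c['t']
def ray(u,v,z):
    p=np.array([(u-c['cx'])/c['fx'],(v-c['cy'])/c['fy']]); q=p.copy()
    for _ in range(10): q=p/(1+c['k1']*(q@q))
    d=c['Rm'].T@np.array([*q,1]); return C+d*(z-C[2])/d[2]
for x,y in((207,252),(255,252),(207,340),(255,340),(230,296)): print(np.round(ray(310+x/6-.4,150+y/6-.4,.055)*1000,1))
W=cloud(c)*1000; m=(abs(W[...,0]-515)<25)&(abs(W[...,1]+246)<25)&(W[...,2]>48)
print(m.sum(), W[m].mean(0)) 
D=down(88.6)
plan([((.52,-.2,.16),D),((.5165,-.245,.13),D)],62,step=40)
```

```text
[ 534.7 -236.4   55. ]
[ 535.1 -254.6   55. ]
[ 501.2 -236.7   55. ]
[ 501.6 -254.9   55. ]
[ 518.1 -245.3   55. ]
99 [ 518.41799954 -243.96707458   54.68029328]
[[[-37.5,-1.9,-2.7,-0.1,0,0.2,62],[-37.4,-1.7,-2.7,-0.1,0,0.2,62],[-37.5,-1.6,-2.7,-0.1,0,0.2,62],[-37.5,-1.5,-2.7,-0.1,0,0.2,62],[-37.4,-1.3,-2.6,-0.1,0,0.2,62],[-37.5,-1.2,-2.7,-0.1,0.1,0.2,62],[-22.6,-1.2,15,0,0,0,62],[-22.5,-1.2,14.9,0,0,0,62]]]
```

Emit:
move_arm(plan=[[[-37,-2,-3,0,0,0.2,62],[-37,-2,-3,0,0,0.2,62],[-37,-2,-3,0,0,0.2,62],[-37,-1,-3,0,0,0.2,62],[-37,-1,-3,0,0,0.2,62],[-37,-1,-3,0,0,0.2,62],[-20,-1,12,0,0,0,62],[-20,-1,12,0,0,0,62],[0,0,0,0,0,0,62]]])

```text
t: 12.85
tool_pos: [0.5078, -0.243, 0.1224]
ee_rot: [-2.224, -2.18, 0.039]
ft_force: [-0.6, -1.0, 0.1]
gripper_width: 0.062
```

Run:
```python
from h import *
st()
D=down(88.6)
plan([((.5172,-.2447,.10),D)],62,step=25)
```

```text
t 12.85 pos [ 0.5078 -0.243   0.1224] rot [-2.224 -2.18   0.039] F [-0.6 -1.   0.1] w 0.06198327563822743 q [-0.08  0.62  0.6   1.85 -0.44  0.84  0.73]
[[[-1.5,10.3,22.1,-2.1,-0.1,0.2,62]]]
```

Emit:
move_arm(plan=[[[-1,9,10,-2,0,0.2,62],[0,0,0,0,0,0,62],[0,0,0,0,0,0,62]]])

```text
t: 13.15
tool_pos: [0.514, -0.2421, 0.1083]
ee_rot: [-2.242, -2.188, 0.004]
ft_force: [0.6, 0.1, -0.5]
gripper_width: 0.0618
```

Run:
```python
from h import *
st()
D=down(88.6)
plan([((.5172,-.2447,.05),D),((.5172,-.2447,.02),D)],60,step=20)
```

```text
t 13.15 pos [ 0.514  -0.2421  0.1083] rot [-2.242 -2.188  0.004] F [ 0.6  0.1 -0.5] w 0.06175105296586475 q [-0.06  0.64  0.58  1.87 -0.47  0.79  0.75]
[[[-0.9,1.3,19.4,-0.2,-0.1,0,60],[-0.9,1.1,19.4,-0.1,-0.1,0,60],[-0.9,1.2,19.4,-0.2,-0.1,0,60],[0,0,15,0,0,0,60],[0,0,15,0,0,0,60]]]
```

Emit:
move_arm(plan=[[[-1,1.2,18,-0.2,0,0,60],[-1,1.2,18,-0.2,0,0,60],[-1,1.2,18,0,0,0,60],[0,0,14,0,0,0,60],[0,0,0,0,0,0,60],[0,0,0,0,0,0,60]]])

```text
t: 13.75
tool_pos: [0.5187, -0.2407, 0.0378]
ee_rot: [-2.236, -2.196, -0.004]
ft_force: [1.5, -0.1, 1.6]
gripper_width: 0.0599
```

Run:
```python
from h import *
st()
plan([((.5172,-.2447,.018),down(88.6))],60,step=20)
```

```text
t 13.75 pos [ 0.5187 -0.2407  0.0378] rot [-2.236 -2.196 -0.004] F [ 1.5 -0.1  1.6] w 0.0598531145774673 q [-0.    0.74  0.49  1.88 -0.55  0.67  0.81]
[[[-2.1,-0.7,9.9,-0.1,-0.2,0.2,60],[-2,-0.6,9.9,-0.1,-0.2,0.1,60]]]
```

Emit:
move_arm(plan=[[[-2,-1,6,0,0,0,60],[-2,0,7,0,0,0,60],[0,0,5,0,0,0,60],[0,0,0,0,0,0,60]]])

```text
t: 14.15
tool_pos: [0.5185, -0.2455, 0.0199]
ee_rot: [-2.238, -2.197, -0.005]
ft_force: [-0.5, 0.4, -0.6]
gripper_width: 0.0598
```

Run:
```python
from h import *
st()
plan([((.5172,-.2447,.018),down(88.6))],60,step=20)
c=cam('scene'); save(c,'s6.png',(150,90,280,200),5)
```

```text
t 14.15 pos [ 0.5185 -0.2455  0.0199] rot [-2.238 -2.197 -0.005] F [-0.5  0.4 -0.6] w 0.0597857894580705 q [ 0.02  0.77  0.47  1.87 -0.57  0.64  0.83]
[[[0.7,-1.3,1.9,-0.1,-0.3,0.3,60]]]
```

View pics/s6.png

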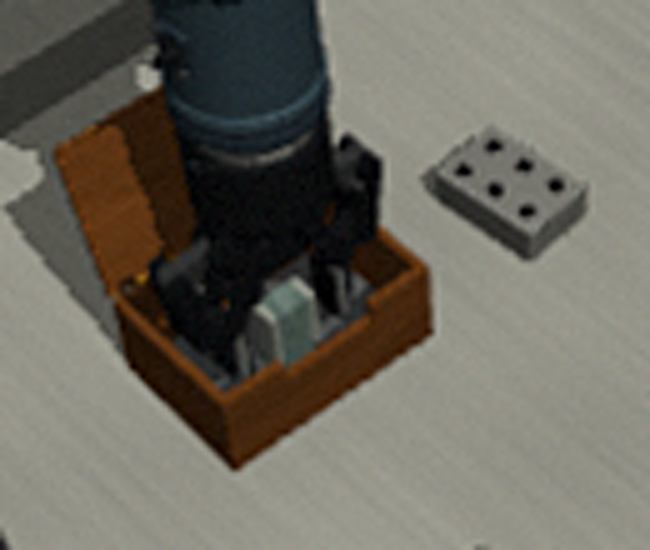

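The crop shows the fingers on either side of the cell at (285,320), facing its frosted ends. Closing now.

Emit:
move_arm(plan=[[[0.5,-1,1,0,-0.3,0.2,60],[0,0,0,0,0,0,50],[0,0,0,0,0,0,42],[0,0,0,0,0,0,36],[0,0,0,0,0,0,31],[0,0,0,0,0,0,26],[0,0,0,0,0,0,20],[0,0,0,0,0,0,10],[0,0,0,0,0,0,10]]])

```text
t: 15.1
tool_pos: [0.5176, -0.2451, 0.0199]
ee_rot: [-2.246, -2.196, 0.0]
ft_force: [-1.2, 0.1, 1.4]
gripper_width: 0.0294
```

Run:
```python
from h import *
st()
```

```text
t 15.1 pos [ 0.5176 -0.2451  0.0199] rot [-2.246 -2.196  0.   ] F [-1.2  0.1  1.4] w 0.029418922528905517 q [ 0.02  0.77  0.47  1.88 -0.57  0.63  0.83]
```

Emit:
move_arm(plan=[[[0,0,-8,0,0,0,10],[0,0,-10,0,0,0,10],[0,0,-15,0,0,0,10],[0,0,-20,0,0,0,10],[0,0,-25,0,0,0,10],[0,0,-30,0,0,0,10],[0,0,-30,0,0,0,10],[0,0,-20,0,0,0,10],[0,0,0,0,0,0,10],[0,0,0,0,0,0,10]]])

```text
t: 16.1
tool_pos: [0.5183, -0.2459, 0.1931]
ee_rot: [2.245, 2.191, 0.006]
ft_force: [-0.4, -0.4, -0.7]
gripper_width: 0.0292
```

Run:
```python
from h import *
st()
plan([((.515,0,.21),down(97)),((.511,.2545,.2),down(104.3))],10,step=32)
```

```text
t 16.1 pos [ 0.5183 -0.2459  0.1931] rot [2.245 2.191 0.006] F [-0.4 -0.4 -0.7] w 0.02918434124698159 q [-0.12  0.52  0.66  1.81 -0.39  0.93  0.69]
[[[30.7,-1.1,-2.1,0,0,-1,10],[30.7,-0.7,-2.2,0.1,0,-1.1,10],[30.8,0,-2.1,0,0,-1,10],[30.7,0.5,-2.2,0.1,0,-1.1,10],[30.7,1.1,-2.1,0,0,-1,10],[30.7,1.7,-2.2,0.1,0.1,-1.1,10],[30.7,2.2,-2.1,0,0,-1,10],[30.6,2.8,-2.1,0,0,-1.1,10],[31.6,3.4,1.3,0,0,-0.9,10],[31.6,3.9,1.2,0,0,-0.9,10],[31.5,4.3,1.3,0,0,-0.9,10],[31.5,4.9,1.3,0,0,-0.9,10]]]
[[[31.3,5.4,1.2,0,0,-1,10],[31.3,5.9,1.3,0,0,-0.9,10],[31.1,6.4,1.3,0,0,-0.9,10],[31.1,6.9,1.3,0,0,-0.9,10]]]
```

Emit:
move_arm(plan=[[[15,-1,-2,0,0,-1,10],[30,-1,-2,0,0,-1,10],[31,0,-2,0,0,-1,10],[31,0,-2,0,0,-1,10],[31,1,-2,0,0,-1,10],[31,2,-2,0,0,-1,10],[31,2,-2,0,0,-1,10],[31,3,-2,0,0,-1,10],[31,3,1,0,0,-1,10],[31,4,1,0,0,-1,10],[31,4,1,0,0,-1,10],[31,5,1,0,0,-1,10]]])

```text
t: 17.3
tool_pos: [0.4967, 0.1315, 0.1953]
ee_rot: [-1.979, -2.425, 0.018]
ft_force: [0.5, 0.1, -0.8]
gripper_width: 0.0294
```

Run:
```python
from h import *
st()
plan([((.511,.2545,.2),down(104.3))],10,step=32)
```

```text
t 17.3 pos [0.4967 0.1315 0.1953] rot [-1.979 -2.425  0.018] F [ 0.5  0.1 -0.8] w 0.029357570399151912 q [-0.8   0.4   0.57  1.94 -0.28  0.89  0.12]
[[[29.4,9.6,-1.3,-0.2,0,-0.7,10],[29.3,10,-1.2,-0.3,-0.1,-0.7,10],[29.1,10.4,-1.3,-0.2,0,-0.7,10],[29.1,10.7,-1.2,-0.2,0,-0.6,10]]]
```

Emit:
move_arm(plan=[[[29,10,-1,-0.3,0,-0.7,10],[29,10,-1,-0.3,0,-0.7,10],[29,10,-1,-0.2,0,-0.7,10],[22,10,-1,-0.2,0,-0.6,10],[0,0,0,0,0,0,10],[0,0,0,0,0,0,10]]])

```text
t: 17.9
tool_pos: [0.5002, 0.2613, 0.1923]
ee_rot: [-1.897, -2.492, 0.013]
ft_force: [-0.7, 0.0, -0.9]
gripper_width: 0.0291
```

Run:
```python
from h import *
s=st()
c=cam('scene'); W=cloud(c)*1000; p=np.array(s['tool_pos'])*1000; f=c['frame'].astype(int)
m=(abs(W[...,0]-p[0])<25)&(abs(W[...,1]-p[1])<30)&(W[...,2]>p[2]-30)&(W[...,2]<p[2]+45)
v,u=np.where(m); P=W[m]
print(len(P),u.min(),u.max(),v.min(),v.max())
for a in range(-30,45,8):
    q=P[(P[:,2]-p[2]>=a)&(P[:,2]-p[2]<a+8)]
    if len(q): print(a,len(q),np.round(q.mean(0)-p,1))
print('lowest',P[:,2].min()-p[2])
save(c,'s7.png',(max(0,(u.min()+u.max())//2-60),max(0,(v.min()+v.max())//2-50),(u.min()+u.max())//2+60,(v.min()+v.max())//2+60),5)
plan([((.511,.2545,.12),down(104.3))],10,step=20)
```

```text
t 17.9 pos [0.5002 0.2613 0.1923] rot [-1.897 -2.492  0.013] F [-0.7  0.  -0.9] w 0.029137266679362995 q [-0.94  0.48  0.52  1.82 -0.3   0.93 -0.03]
11 363 377 237 254
-22 5 [ 15.4   3.8 -16.3]
-6 3 [21.1  9.7  1.5]
26 1 [13.3 -4.  33.1]
34 1 [ 9.3  6.8 34.5]
42 1 [22.4 18.9 43.9]
lowest -19.351272843707505
[[[-2.5,2.4,18,-0.2,0,0.3,10],[-2.5,2.4,18.1,-0.2,-0.1,0.3,10],[-2.4,2.3,18,-0.2,0,0.3,10],[-2.5,2.2,18.1,-0.1,-0.1,0.3,10]]]
```

View pics/s7.png

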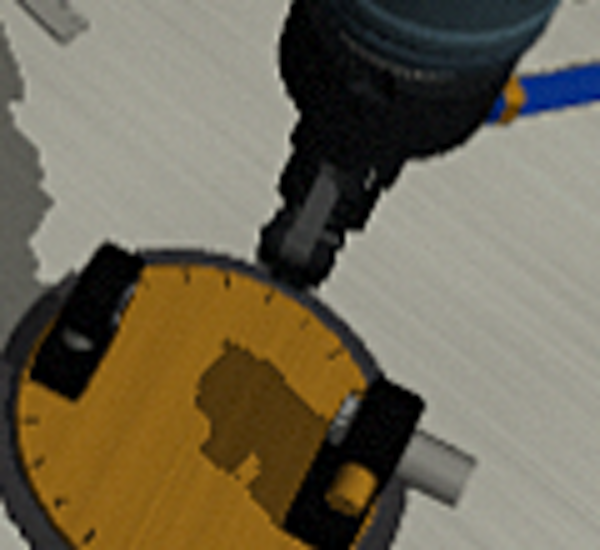

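The crop shows the gripper over the turntable, above the gap between receiver (85,330) and lamp (360,470). The cell is hidden behind the near finger at (310,220).

Emit:
move_arm(plan=[[[-2,2,15,-0.2,0,0.4,10],[-3,3,15,-0.2,0,0.4,10],[-2,2,15,-0.2,0,0.4,10],[-2,2,12,-0.2,0,0,10],[0,0,0,0,0,0,10],[0,0,0,0,0,0,10]]])

```text
t: 18.55
tool_pos: [0.509, 0.2495, 0.1325]
ee_rot: [-1.935, -2.472, 0.001]
ft_force: [-0.6, -0.2, -0.7]
gripper_width: 0.0293
```

Run:
```python
from h import *
st()
plan([((.5115,.2543,.075),down(104.3))],10,step=15)
```

```text
t 18.55 pos [0.509  0.2495 0.1325] rot [-1.935e+00 -2.472e+00  1.000e-03] F [-0.6 -0.2 -0.7] w 0.029316500681037073 q [-0.89  0.57  0.48  1.86 -0.36  0.8   0.02]
[[[1,0.9,14.4,0,0,-0.1,10],[1,0.9,14.4,-0.1,0,-0.1,10],[1,0.9,14.3,0,0,-0.1,10],[1,1,14.4,0,-0.1,-0.1,10]]]
```

Emit:
move_arm(plan=[[[1,1,13,0,0,-0.1,10],[1,1,13,0,0,-0.1,10],[1,1,13,0,0,-0.1,10],[1,1,10,0,0,0,10],[0,0,0,0,0,0,10],[0,0,0,0,0,0,10]]])

```text
t: 19.15
tool_pos: [0.5123, 0.2555, 0.0798]
ee_rot: [-1.927, -2.478, -0.0]
ft_force: [0.3, 0.5, -0.1]
gripper_width: 0.0292
```

Run:
```python
from h import *
st()
plan([((.5115,.2543,.075),down(104.3))],10,step=15)
```

```text
t 19.15 pos [0.5123 0.2555 0.0798] rot [-1.927 -2.478 -0.   ] F [ 0.3  0.5 -0.1] w 0.02917156954560042 q [-0.86  0.65  0.43  1.87 -0.41  0.71  0.06]
[[[-1,-1,4.8,-0.1,-0.1,-0.1,10]]]
```

Emit:
move_arm(plan=[[[-1,-1,5,0,0,0,10],[0,0,0,0,0,0,10],[0,0,0,0,0,0,10],[0,0,0,0,0,0,10],[0,0,0,0,0,0,10]]])

```text
t: 19.65
tool_pos: [0.5123, 0.2544, 0.0755]
ee_rot: [-1.928, -2.478, -0.003]
ft_force: [-0.1, 0.4, -0.7]
gripper_width: 0.0292
```

Run:
```python
from h import *
s=st(); p=np.array(s['tool_pos'])*1000
for n in('scene','top'):
    c=cam(n); W=cloud(c)*1000; f=c['frame'].astype(int)
    B=np.array([511.5,254.3]); ex=np.array([.247,-.969]); ey=np.array([.969,.247])
    gx=(W[...,:2]-B)@ex; gy=(W[...,:2]-B)@ey
    m=(abs(gx)<40)&(abs(gy)<35)&(W[...,2]>50)&(W[...,2]<115)
    print(n,m.sum())
    for a in range(50,115,8):
        k=m&(W[...,2]>=a)&(W[...,2]<a+8)
        if k.sum()>2: print(a,k.sum(),'gx',np.round([gx[k].min(),gx[k].max()]),'gy',np.round([gy[k].min(),gy[k].max()]), 'rgb',f[k].mean(0).round())
    r=(gx>40)&(gx<90)&(abs(gy)<40)&(W[...,2]>60)&(W[...,2]<112)
    if r.sum(): print('recv gy',np.percentile(gy[r],[2,50,98]),'gx min',np.percentile(gx[r],2))
    k=(abs(W[...,0]-516)<80)&(W[...,1]<-300)&(W[...,1]>-350)&(W[...,2]>140); print('cover pts',k.sum(), W[k].mean(0) if k.sum() else '')
    k=(abs(W[...,0]-537)<14)&(W[...,1]<-15)&(W[...,1]>-75); print('blade z',np.median(W[k][:,2]))
```

```text
t 19.65 pos [0.5123 0.2544 0.0755] rot [-1.928 -2.478 -0.003] F [-0.1  0.4 -0.7] w 0.029222591377459684 q [-0.86  0.66  0.43  1.87 -0.41  0.7   0.06]
scene 6
82 5 gx [-5.  4.] gy [29. 31.] rgb [74. 52. 15.]
recv gy [-17.07780623   7.13539843  21.40127102] gx min 48.28321328797583
cover pts 261 [ 516.70090091 -327.14693339  147.25588473]
blade z 11.065193990988387
top 182
58 14 gx [ 9. 10.] gy [-11.  16.] rgb [97. 74. 30.]
66 13 gx [ 9. 10.] gy [-11.  16.] rgb [66. 56. 32.]
74 21 gx [ 7. 12.] gy [-18.  22.] rgb [61. 53. 30.]
82 27 gx [ 7. 12.] gy [-25.  29.] rgb [55. 47. 27.]
90 33 gx [ 7. 13.] gy [-25.  31.] rgb [47. 41. 25.]
98 27 gx [ 7. 13.] gy [-25.  30.] rgb [47. 43. 31.]
106 45 gx [ 4. 12.] gy [-25.  22.] rgb [94. 90. 72.]
recv gy [-20.2206879   -1.16762606  19.83609336] gx min 51.30303678930923
cover pts 401 [ 512.47564719 -328.46434004  148.27253353]
blade z 11.237626817010941
```

Emit:
move_arm(plan=[[[0,-1.7,0,0,0,0,10],[0,0,0,0,0,0,10],[0,0,0,0,0,0,10],[0,0,0,0,0,0,10],[0,0,0,0,0,0,10]]])

```text
t: 20.25
tool_pos: [0.5105, 0.254, 0.0757]
ee_rot: [-1.928, -2.479, -0.003]
ft_force: [0.3, -0.2, -1.0]
gripper_width: 0.029
```

Run:
```python
from h import *
s=st(); print(np.abs(s['qvel']).max())
c=cam('top'); W=cloud(c)*1000
gx=(W[...,:2]-[511.5,254.3])@[.247,-.969]; gy=(W[...,:2]-[511.5,254.3])@[.969,.247]
k=(abs(gx)<14)&(abs(gy)<20)&(W[...,2]>50)&(W[...,2]<74); A=W[k]
print(k.sum(),'z',A[:,2].min(),'gy',gy[k].min(),gy[k].max(),'face slope deg',np.degrees(np.polyfit(gy[k],gx[k],1)[0]))
```

```text
t 20.25 pos [0.5105 0.254  0.0757] rot [-1.928 -2.479 -0.003] F [ 0.3 -0.2 -1. ] w 0.029044133519894114 q [-0.86  0.66  0.43  1.88 -0.41  0.7   0.06]
0.001387907444788311
27 z 58.98702549903958 gy -13.616086209555952 14.080499401760303 face slope deg -0.38925905534142846
```

Centred: gy runs from −13.6 to +14.1 mm, the face is square within 0.4°, and the cell's underside is at about 59–60 mm. Handing in.

```bash
python3 -c "
from h import *
print(workorder.job_done())"
```

```text
the job is handed in; nothing more can be done
None
```

The job is handed in at about 20 s of robot time, with the cell still held between lamp and receiver. I got no verdict back.

- **Cover:** I slipped the blade into the slot and levered the cover up, then pushed it back with the blade tip. By the depth images it now leans back at about 104°. The fingers stayed well away from it while it opened.
- **Blade:** It lies flat on clear floor and is let go. Its steel top surface measures about 11 mm up, as it should lying flat.
- **Cell:** I gripped it by the frosted ends and lifted it out of the case. The final opening reads 29 mm, against a nominal 30 mm.

Last checks on the held cell:

| Check | Result | Limit |
|---|---|---|
| Sideways off the light path | about 0.2 mm | 6 mm |
| Along the light path (read before the last 1.7 mm sideways shift) | about 1.5 mm | 20 mm |
| Height of its middle, from the underside at about 59–60 mm | about 84–85 mm | 85 ± 8 mm |
| Polished face off square | about 0.4° | about 8° |
| Joint speeds | about 0.001 rad/s | holding still |

- **Disagreement:** Just before the last shift, the arm's own reading and the top camera differed by about 2 mm on the sideways position. I went by the camera, using the receiver in the same picture as reference. Both fit within the 6 mm limit.
- **Limit of the check:** The near finger hid the cell from the scene camera, so these cell readings come from the top camera's depth only. I did not re-measure the bystander tools at the end, but I kept the arm's path clear of them.

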